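# Fit the thermometer in the slanted pocket

### The arm

A 7-joint arm with a two-finger parallel gripper is mounted at the origin on the work surface. World frame = base frame: x ahead of the robot, y to its left, z up, the work surface at z = 0. Lengths are in mm, angles in rad, forces in N, time in s.
With the tool pointing down it reaches from about 400 to 850 mm from the base axis. Payload 4.5 kg.
Tool frame: the origin (TCP) lies at the very end of the fingers, on their centre line; the grasp point (between the pads) lies 19 mm behind it (grasp_offset is the z of the grasp point in the tool frame, in mm); z points along the fingers, y is the direction in which the jaws open and shut (so a half turn about z gives the same grasp; the last joint's range is limited). The gripper opens to 85 mm and grips with 20 to 120 N. Pads are 22 mm wide; open, the fingers measure 114 mm over their backs; the gripper's body (76 mm by 85 mm) begins 54 mm behind the grasp point. The pads swing forward as they close: fully open they stand 13 mm farther back than shut.
Start: joints at [1.326, 0.689, -0.195, 1.565, 0.157, 0.902, -0.215], TCP at [172.03, -600.883, 231.317] pointing down, gripper open.
Joint ranges: [-3.01, 3.01], [-0.46, 2.08], [-1.47, 1.51], [0.13, 2.56], [-1, 4.14], [0.04, 2.09], [-2.66, 2.66]. Speed limits (rad/s): [2.57, 2.57, 3.14, 3.14, 3.14, 3.14, 3.14].

### API

Orientations are given as a unit quaternion [x, y, z, w].
In Python, from cell import * gives the robot as it stands.
- The arm moves only by the tool servo_tool, never from a script. Its argument "commands" is a list that holds one entry, the list of rows, each a list of 4 numbers: the shift along the tool's x, y, z in mm, then the turn about the tool's z in degrees. In form: [[[x, y, z, spin], ...]]. A call has 1 to 12 rows; each row is the pose to reach, as a shift and turn from the pose measured when the call began, along the tool's axes at that moment; what a row does not reach only later rows make up. A row lasts 1/12 s, in which the tool goes at most 41.7 mm and 7.16 degrees, less where a joint would pass 70% of its speed; a pose out of reach is approached as far as the arm can. A call with a gripper value outside its range is refused whole. "gripper" is the closure in counts, from 0 (fully open) to 255 (shut), set as the call begins (left out, the last holds). The fingers move at their own pace and stop on an object; "squeeze" is the grip in N (left out, the last holds). Time passes only in rows, so rows that repeat a pose let the fingers close. It gives the time, the measured TCP pose, the force and the opening at its end, in the units of the state.
- get_state(): the state, without advancing time (a new reading comes with each control period).
- grab_frame(name): name is "scene" or "top" or "wrist"; returns (picture, depth): 420x560x3 uint8, red, green, blue; 420x560 float32, mm along the optical axis (not along the pixel's ray), 0 where there is no reading.
- camera_model(name): a dict with "camera_matrix" (3x3 intrinsics, pixels), "k1" (the pictures are not rectified: a ray, as slopes to the right and down, at radius r is drawn at 1 + k1 r^2 times it, then the intrinsics apply), "pose" (4x4, takes a point from camera to world coordinates). Camera axes: x right, y down, z forward; pixel columns grow to the right and rows downward; lengths in mm; the calibration is good to about 2 mm. A picture is of the moment at which its call begins: read the wrist's pose just before it. camera_model takes no time and is no camera call; for the wrist camera it gives the pose at the moment of the call.
- job_done(): hands the job in, once; it reports no verdict.
Trained networks look in the newest picture that a camera, given by its name, has taken for a name from the list of things; names that differ only in an ending like _2 or _b are one class to them, and where a whole thing is asked for, a point or a joint stands for the part that bears it (a point fixed in the world has none). Each returns a list of dicts, best first, with "confidence" (0 to 1); they miss things now and then, are a little off and sometimes report something else, mostly with a low value. They report only what shows in the picture. A call takes as long as a camera call.
- find_in(camera, thing): "position" ([x, y, z] in mm, in world coordinates, good to about 4 mm: the middle of the surface that is visible of it).
- pinpoint(camera, thing): "position" ([x, y, z] in mm, in world coordinates, good to about 4 mm: a listed point, or the origin of a listed thing).
The state is a dict: "time_s": time; "joint_pos": joint angles; "qd": joint speeds; "joint_efforts": joint torques, N m; "tcp_pos": TCP position; "eef_rot": TCP orientation; "wrist_force": force on the tool from outside, world axes, zero at the start; "torque": the same for the moment, N m; "gripper_width": finger opening in mm.
Only numpy, scipy, OpenCV 4.12 (cv2) and the standard library are available. Lean on these libraries where they do the work, as an engineer would, in place of code of your own. Each camera call takes 0.05 s, during which the arm holds its last target.

### The job

Pull the blanking plug out of the slanted brass pocket on the water manifold and lay it in the small metal tray. Then take the thermometer from its holder and push its stem fully home in the pocket, so that its head sits against the brass, and let go. Leave the steel filter cartridge, the spanner and the loose pressure gauge where they are.

Things in the scene. Friction and masses are not known exactly. Their poses are not given: they have to be found in the camera images.
- port: slanted pocket: brass block 36 x 36 x 66 mm on the manifold. Origin: centre of the hole's mouth, mid upper face, 108 mm above the work surface. +z: the hole's axis, out of the hole, leaning 0.5 rad (29 degrees) from vertical roughly towards the robot; y level. Blind hole 10 mm wide, 56 mm deep, mouth chamfered 3 mm.. Only the plug stands above the face.
- manifold: fixed base of the pocket: steel plate 120 x 170 x 8 mm under a level black pipe along y, 228 mm long with its end fittings, top of the fittings 72 mm high, 30 mm from the origin in +x. Origin: on the work surface; the pocket's mouth is at x -10, y 0, z 108 mm; z up; -x is the side that the pocket leans to
- plug: blanking plug, about 30 g: black round head 24 mm in diameter, 28 mm tall, with a steel stem 8 mm in diameter, 26 mm long. Origin: centre of the head's underside; +z from stem to head. At the start it sits loosely in the pocket, head against the brass; it pulls out along the pocket's axis without resistance. It may lie or stand in the tray.
- thermometer: plug-in dial thermometer, about 60 g: round steel head 28 mm in diameter, 34 mm tall, white dial on top; steel stem 8 mm in diameter, 50 mm long, tip chamfered. Origin: centre of the head's underside (the shoulder that rests on the brass); +z from stem to head. At the start it stands upright in the holder, stem in the hole, head on the holder's top.
- thermometer_tip (a point): the lower end of the thermometer's stem, 50 mm from its origin along -z.
- holder: grey plastic block 70 x 70 mm, 62 mm tall, fixed, with an upright hole 10 mm wide and 56 mm deep in the middle of its top; the thermometer stands in it. Origin: centre of the underside. It stands on one side of the robot and the tray on the other; which is which differs each time.
- tray: open square aluminium tray, fixed, 130 x 130 mm outside, 26 mm tall, walls and floor about 4 mm thick. Origin: centre of the underside; x and y along its sides, z up.
- cartridge: bystander: steel filter cartridge standing on the surface, 68 mm in diameter, 165 mm tall. Origin: centre of the underside.
- spanner: bystander: spanner 190 mm long lying flat along its own x. Origin: about the middle, underside.
- gauge: bystander: round pressure gauge lying on its back, 58 mm in diameter, 24 mm thick, with a short brass stem sticking out 28 mm along its -x. Origin: centre of the underside of the round case.

How it is judged (in metres and radians):
On the way, in this order (a step that is already met when the one before it is completed fails the run):
1. the plug lies in the tray, released (x of plug in the frame of tray between -0.058 and 0.058 m and y of plug in the frame of tray between -0.058 and 0.058 m and height (world z) of plug below 0.04 m and linear speed of plug below 0.02 m/s and contact force between the fingers and plug below 0.1 N), for 0.2 s.
2. the thermometer is fully home in the pocket (z of thermometer in the frame of port below 0.004 m and z of thermometer_tip in the frame of port below -0.044 m and x of thermometer in the frame of port between -0.004 and 0.004 m and y of thermometer in the frame of port between -0.004 and 0.004 m and angle between the z axis of thermometer and the z axis of port, either way round below 0.1 rad), for 0.2 s.
At the end, for the whole second after the job is handed in: The plug lies released and still in the tray (origin within 58 mm of the tray's centre along each side, below 40 mm height); the thermometer's head rests on the pocket's face (gap under 4 mm, stem at least 44 mm deep, off-centre under 4 mm each way, axes within 0.1 rad), released and still (all of step 1 and all of step 2 and linear speed of thermometer below 0.02 m/s and contact force between the fingers and thermometer below 0.1 N); the robot touches nothing.
It fails at once if the cartridge is moved more than 30 mm (distance of cartridge from where it was at the start of the episode above 0.03 m).
It fails at once if the spanner is moved more than 30 mm (distance of spanner from where it was at the start of the episode above 0.03 m).
It fails at once if the pressure gauge is moved more than 30 mm (distance of gauge from where it was at the start of the episode above 0.03 m).
It also fails if it takes over 59 s, if anything falls off the work surface, if the arm or the gripper's body presses on something with over 40 N, if the wrist force passes 120 N, or if a joint passes its speed limit or range.

## Working session

There is one attempt and no reset: what is moved stays moved. The work goes in short steps, Python scripts to look and compute and a tool call to move; the robot and the scene stay as the last step left them, time stands still between calls to the robot, and variables do not carry over. Pictures are saved under pics/ and viewed, and the job is handed in when it is done.

Besides the shell and the picture viewer there is one more tool, called after "Emit:" as name(argument=value, ...) on one line, values as JSON. servo_tool: Moves the arm, as the interface text tells. Its arguments: {"type":"object","properties":{"commands":{"type":"array","items":{"type":"array","items":{"type":"array","items":{"type":"number"}}}},"gripper":{"type":"number"},"squeeze":{"type":"number"}},"required":["commands"]}

```bash
ls; mkdir -p pics; cat > h.py <<'E'
from cell import *
import numpy as np, cv2
def save(name,fn):
    p,d=grab_frame(name); cv2.imwrite(f'pics/{fn}.png',p[:,:,::-1]); np.save(f'pics/{fn}.npy',d); return p,d
def cloud(name,d,cm=None):
    cm=cm or camera_model(name); K=np.array(cm['camera_matrix']);T=np.array(cm['pose']);k=cm['k1']
    v,u=np.mgrid[0:d.shape[0],0:d.shape[1]].astype(float)
    pts=np.stack([u.ravel(),v.ravel()],1)[:,None]
    n=cv2.undistortPoints(pts,K,np.array([k,0,0,0,0.]))[:,0]
    z=d.ravel(); P=np.c_[n*z[:,None],z]@T[:3,:3].T+T[:3,3]
    P[z<=0]=np.nan
    return P.reshape(*d.shape,3)
E
python3 - <<'E'
from h import *
s=get_state();print(s['time_s'],s['tcp_pos'],s['eef_rot'],s['wrist_force'],s['gripper_width'])
for c in ['scene','top']:
    save(c,c+'0')
    print(c,np.round(camera_model(c)['pose'],3).tolist())
    for t in ['port','manifold','plug','thermometer','holder','tray','cartridge','spanner','gauge']:
        print(t,[(np.round(r['position']),round(r['confidence'],2)) for r in pinpoint(c,t)[:2]])
E
```

```text
pics
0.0 [ 171.77579863 -600.22325899  230.4432712 ] [ 9.90292070e-01  1.38998940e-01 -1.91988112e-04 -9.34687534e-04] [-0.10116443  0.59827428  0.26189571] 85.28171616369065
scene [[0.276, 0.742, -0.612, 1221.051], [0.961, -0.212, 0.176, -189.582], [0.001, -0.636, -0.771, 907.38], [0.0, 0.0, 0.0, 1.0]]
port [(array([671., -15., 110.]), 0.84)]
manifold []
plug []
thermometer [(array([ 445., -264.,   62.]), 0.59)]
holder [(array([ 445., -262.,    1.]), 0.72)]
tray [(array([425., 284.,   1.]), 0.79), (array([ 444., -259.,    3.]), 0.73)]
cartridge [(array([680., 324.,  -1.]), 0.83), (array([ 443., -263.,    0.]), 0.21)]
spanner [(array([ 678., -292.,    1.]), 0.57)]
gauge [(array([422., -23.,  -2.]), 0.68)]
top [[0.007, -0.994, 0.112, 443.301], [-1.0, -0.006, 0.011, -9.099], [-0.011, -0.112, -0.994, 1109.048], [0.0, 0.0, 0.0, 1.0]]
port [(array([670., -18., 105.]), 0.66), (array([684., -14.,  -2.]), 0.6)]
manifold [(array([685., -16.,  -2.]), 0.56)]
plug [(array([671., -14., 113.]), 0.72)]
thermometer [(array([ 445., -264.,   64.]), 0.63), (array([669., -16., 107.]), 0.44)]
holder [(array([ 443., -264.,   -0.]), 0.55)]
tray [(array([427., 282.,  -2.]), 0.83)]
cartridge [(array([682., 320.,   4.]), 0.64)]
spanner [(array([ 681., -291.,    2.]), 0.9), (array([424., 281.,  -2.]), 0.36)]
gauge [(array([420., -24.,   2.]), 0.76)]
```

View pics/scene0.png

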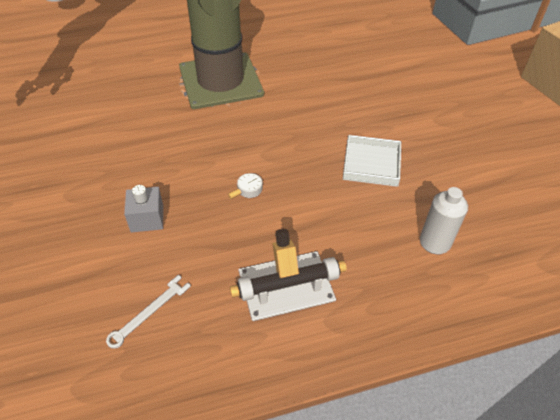

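View pics/top0.png

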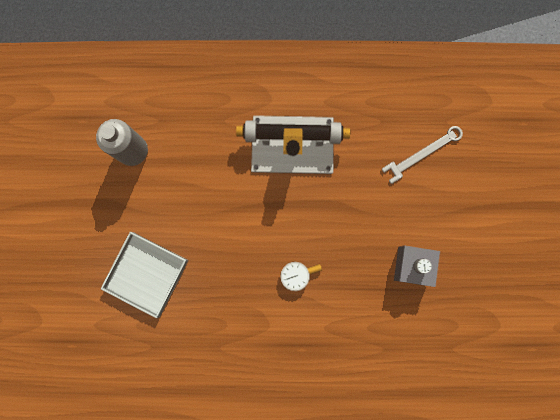

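```bash
python3 - <<'E'
from h import *
for c in ['top','scene']:
    d=np.load(f'pics/{c}0.npy'); P=cloud(c,d)
    X,Y,Z=P[...,0],P[...,1],P[...,2]
    def pca(m,n):
        q=P[m]; 
        r=cv2.minAreaRect(q[:,:2].astype(np.float32)); print(c,n,m.sum(),'mean',np.round(q.mean(0),1),'rect',np.round(r[0],1),np.round(r[1],1),round(r[2],1))
    near=(abs(X-685)<170)&(abs(Y+16)<170)
    pca(near&(Z>45)&(Z<85)&(X>680),'pipe')
    pca(near&(Z>4)&(Z<14),'plate')
    pca((abs(X-670)<60)&(abs(Y+16)<60)&(Z>115),'plughead')
    pca((abs(X-445)<60)&(abs(Y+264)<60)&(Z>85),'thermhead')
    pca((abs(X-445)<60)&(abs(Y+264)<60)&(Z>57)&(Z<66),'holder')
    pca((abs(X-426)<90)&(abs(Y-283)<90)&(Z>18)&(Z<32),'tray rim')
    # face plane
    m=(abs(X-670)<40)&(abs(Y+16)<30)&(Z>95)&(Z<122)
    pca(m,'face')
    pca((abs(X-420)<80)&(abs(Y+24)<80)&(Z>10)&(Z<40),'gauge')
E
```

```text
top pipe 1706 mean [707.2 -15.   63.3] rect [708.8 -15.4] [227.2  42. ] 89.5
top plate 3416 mean [681.9 -14.4   7.6] rect [685.6 -15.8] [338.8 336.6] 89.8
top plughead 205 mean [665.7 -14.5 127. ] rect [666.8 -14.7] [38.6 33.9] 1.6
top thermhead 173 mean [ 444.2 -261.8   96.1] rect [ 443.8 -262.3] [25.2 26.3] 90.0
top holder 1071 mean [ 444.4 -261.6   62. ] rect [ 444.2 -263.2] [70.2 70.6] 81.1
top tray rim 637 mean [421.7 286.8  25. ] rect [423.1 284.5] [131.4 132.1] 64.2
top face 251 mean [678.5 -14.3 110. ] rect [676.4 -14.4] [41.2 34.4] 0.2
top gauge 745 mean [425.1 -25.9  23.8] rect [431.7 -29.5] [56.6 79.9] 44.7
scene pipe 2119 mean [718.3 -19.8  61.9] rect [710.2 -16.2] [228.4  50.6] 89.2
scene plate 2480 mean [712.5 -18.6   7.2] rect [687.  -42.4] [258.4 332.7] 77.6
scene plughead 218 mean [670.7 -16.4 125.8] rect [671.  -13.3] [30.7 42.6] 88.4
scene thermhead 143 mean [ 449.6 -263.6   93.8] rect [ 448.3 -264.3] [27.7 28.4] 49.9
scene holder 653 mean [ 453.1 -263.1   60.9] rect [ 446.7 -264. ] [71.  74.1] 81.7
scene tray rim 468 mean [430.3 283.   23. ] rect [425.5 283.9] [130.2 139.5] 64.0
scene face 399 mean [686.1 -17.5 108.3] rect [679.1 -15.8] [36.5 45.9] 88.2
scene gauge 511 mean [431.4 -28.   21.2] rect [433.2 -29.4] [58.6 81.5] 47.4
```

The scene view shows the plug (black, about 283,238) in the brass block, the thermometer in its holder on the right side of the robot (about 139,192), and the tray on the left. The top view agrees: plug at 293,148, thermometer at 424,266, tray at 144,275. The network positions match my depth measurements to within a few mm.

```bash
cat >> h.py <<'E'
from scipy.spatial.transform import Rotation as Ro
def go(t,yaw=0,v=True):
    s=get_state(); R=Ro.from_quat(s['eef_rot']).as_matrix(); d=R.T@(np.array(t,float)-s['tcp_pos'])
    cy=np.degrees(np.arctan2(R[1,0],R[0,0]))
    print('t',round(s['time_s'],2),'tcp',np.round(s['tcp_pos'],1),'tilt',np.round(R[:2,2],4),'yaw',round(cy,2),'F',np.round(s['wrist_force'],1),'w',round(s['gripper_width'],1))
    print('  shift',np.round(d,1),'spin',round(cy-yaw,1))
E
python3 -c "
from h import *
go([655,-15,260])"
```

```text
t 1.0 tcp [ 172.  -600.9  231.3] tilt [ 0.     -0.0001] yaw 15.97 F [-0.1 -0.2  1.1] w 85.3
  shift [ 625.6 -430.3  -28.7] spin 16.0
```

Emit:
servo_tool(commands=[[[30,-20,-29,6],[60,-41,-29,12],[95,-65,-29,16],[130,-89,-29,16],[165,-113,-29,16],[200,-137,-29,16],[235,-161,-29,16],[270,-185,-29,16],[305,-209,-29,16],[340,-233,-29,16],[375,-257,-29,16],[410,-281,-29,16]]])

```text
time_s: 2.0
tcp_pos: [485.1, -222.1, 260.5]
eef_rot: [1.0, -0.0, 0.0, 0.0]
wrist_force: [0.4, 0.2, -0.3]
gripper_width: 85.5
```

```bash
python3 -c "
from h import *
go([645,-15,260])"
```

```text
t 2.0 tcp [ 485.1 -222.1  260.5] tilt [ 0.0005 -0.0003] yaw -0.03 F [ 0.4  0.2 -0.3] w 85.5
  shift [ 159.8 -207.2    0.6] spin -0.0
```

Emit:
servo_tool(commands=[[[22,-28,0,0],[44,-57,0,0],[66,-86,0,0],[88,-115,0,0],[110,-143,0,0],[132,-172,0,0],[150,-197,0,0],[160,-207,0,0],[160,-207,0,0],[160,-207,0,0]]])

```text
time_s: 2.83
tcp_pos: [645.1, -14.5, 260.2]
eef_rot: [1.0, 0.001, -0.0, 0.0]
wrist_force: [-0.4, -1.0, -0.0]
gripper_width: 85.2
```

```bash
python3 - <<'E'
from h import *
go([645,-15,260])
cm=camera_model('wrist'); print(np.round(cm['pose'],3).tolist())
p,d=save('wrist','w1')
for t in ['port','plug']:
    print(t,[(np.round(r['position'],1),round(r['confidence'],2)) for r in pinpoint('wrist',t)[:2]])
P=cloud('wrist',d,cm); X,Y,Z=P[...,0],P[...,1],P[...,2]
n=np.array([-np.sin(.5),0,np.cos(.5)])
f=(P-[669,-15,108])@n
w=(abs(X-665)<50)&(abs(Y+15)<40)
m=w&(abs(f)<4)
q=P[m]; u,s_,vt=np.linalg.svd(q-q.mean(0),full_matrices=False);print('face',m.sum(),q.mean(0),'normal',vt[2], 'angle',np.arccos(abs(vt[2][2])))
r=cv2.minAreaRect(np.c_[(q-[669,-15,108])@np.array([np.cos(.5),0,np.sin(.5)]),q[:,1]].astype(np.float32));print(r)
m=w&(f>24)&(f<33);q=P[m];print('plugtop',m.sum(),q.mean(0),vt[2]);a=(q-[669,-15,108])@np.array([np.cos(.5),0,np.sin(.5)]);print('inface x',a.min(),a.max(),np.mean(a),'y',q[:,1].min(),q[:,1].max(),f[m].mean())
E
```

```text
t 2.83 tcp [645.1 -14.5 260.2] tilt [-0.0001 -0.0006] yaw 0.07 F [-0.4 -1.  -0. ] w 85.2
  shift [-0.1  0.5  0.2] spin 0.1
[[0.0, -0.955, -0.295, 721.781], [-1.0, -0.0, -0.001, -15.116], [0.0, 0.295, -0.955, 401.656], [0.0, 0.0, 0.0, 1.0]]
port [(array([668.1, -11.7, 108. ]), 0.58)]
plug [(array([672.9, -14.4, 110.5]), 0.76)]
face 646 [678.44929758 -16.04193932 110.81357682] normal [-0.48222232  0.00804669  0.87601192] angle 0.5032663299360843
((2.7488327026367188, -16.09842872619629), (35.967247009277344, 37.290672302246094), 88.42118835449219)
plugtop 382 [658.85327695 -15.74620346 131.4376674 ] [-0.48222232  0.00804669  0.87601192]
inface x -9.674026485813158 13.662649850708812 2.3320291042044325 y -27.18617811787084 -3.819030962921568 25.43308636597251
```

View pics/w1.png

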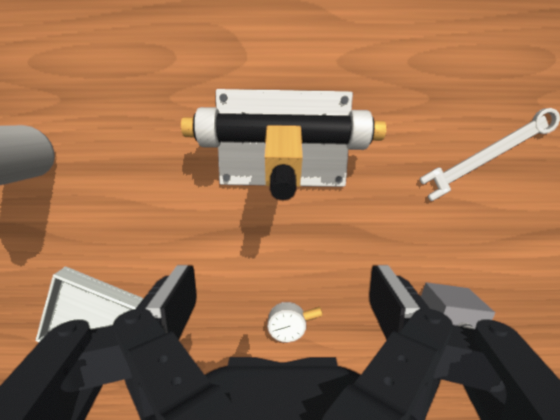

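The wrist picture shows the plug head at about 283,182 on the brass, with nothing obstructing the jaws. The face tilts 0.503 rad and its yaw is under 1°. I'll descend onto the plug.

Emit:
servo_tool(commands=[[[4,0.4,25,0],[8,0.8,50,0],[12,1.2,75,0],[12,1.2,95,0],[12,1.2,115,0],[12,1.2,130,0],[12,1.2,140,0],[12,1.2,147,0],[12,1.2,150,0],[12,1.2,150,0]]])

```text
time_s: 3.82
tcp_pos: [656.1, -19.3, 110.6]
eef_rot: [1.0, -0.002, -0.0, 0.001]
wrist_force: [-0.8, 0.0, 0.1]
gripper_width: 85.5
```

Emit:
servo_tool(commands=[[[0,0,0,0],[0,0,0,0],[0,0,0,0],[0,0,0,0],[0,0,0,0],[0,0,0,0],[0,0,0,0],[0,0,0,0]]], gripper=255, squeeze=30)

```text
time_s: 4.48
tcp_pos: [656.4, -16.4, 111.4]
eef_rot: [1.0, -0.001, 0.0, -0.001]
wrist_force: [-2.6, 4.9, 4.8]
gripper_width: 21.7
```

```bash
python3 - <<'E'
from h import *
go([657,-15.7,110])
save('wrist','w2')
E
```

```text
t 4.48 tcp [656.4 -16.4 111.4] tilt [0.0002 0.0014] yaw -0.1 F [-2.6  4.9  4.8] w 21.7
  shift [ 0.6 -0.7  1.4] spin -0.1
```

View pics/w2.png

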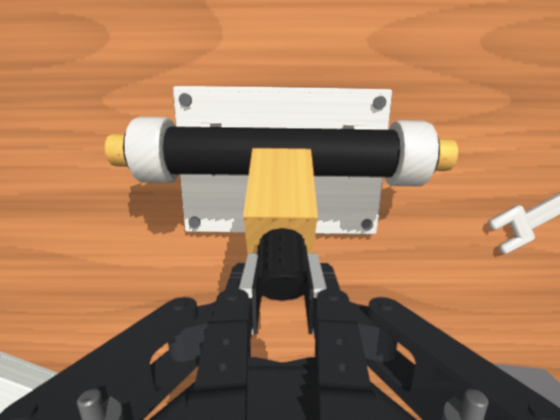

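The jaws have closed on the robot-side part of the head (about 283,265), 21.7 mm apart. Next I pull along the pocket axis.

Emit:
servo_tool(commands=[[[-2,0,-3.7,0],[-4,0,-7.3,0],[-7,0,-12.8,0],[-10,0,-18.3,0],[-13,0,-23.8,0],[-16,0,-29.3,0],[-20,0,-36.7,0],[-26,0,-48,0],[-32,0,-65,0],[-40,0,-90,0],[-40,0,-105,0],[-40,0,-105,0]]])

```text
time_s: 5.53
tcp_pos: [618.1, -16.7, 220.9]
eef_rot: [1.0, -0.001, 0.004, -0.001]
wrist_force: [-0.5, -0.5, -0.2]
gripper_width: 21.8
```

```bash
python3 - <<'E'
from h import *
go([423.5,284,130])
save('wrist','w3')
E
```

```text
t 5.53 tcp [618.1 -16.7 220.9] tilt [0.0074 0.0014] yaw -0.12 F [-0.5 -0.5 -0.2] w 21.8
  shift [-195.9 -300.1   89.9] spin -0.1
```

View pics/w3.png

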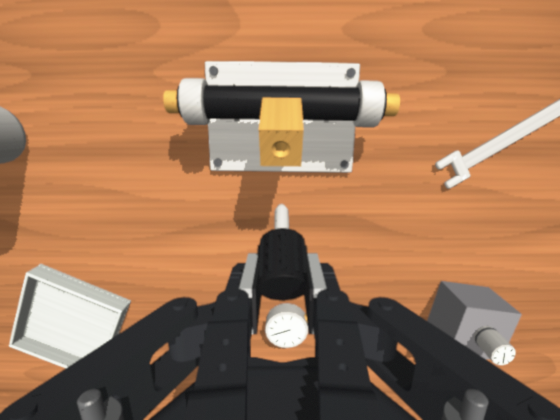

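The plug is out and held. Its stem shows at about 283,215 and the empty hole at about 281,149. I'll move over to the tray.

```bash
python3 - <<'E'
from h import *
go([412,284,120])
cm=camera_model('wrist'); K=np.array(cm['camera_matrix']);T=np.array(cm['pose'])
p=cv2.imread('pics/w3.png'); g=cv2.cvtColor(p,cv2.COLOR_BGR2HSV)
c=p[125:175,250:315]; cv2.imwrite('pics/c3.png',cv2.resize(c,None,fx=10,fy=10,interpolation=cv2.INTER_NEAREST))
d=np.load('pics/w3.npy');P=cloud('wrist',d,cm)
X,Y,Z=P[...,0],P[...,1],P[...,2]
n=np.array([-np.sin(.5),0,np.cos(.5)]);ex=np.array([np.cos(.5),0,np.sin(.5)])
f=(P-[671,-15.7,108])@n
m=(abs(X-671)<45)&(abs(Y+16)<40)&(abs(f)<5);q=P[m]
for _ in range(3):
    u,s,vt=np.linalg.svd(q-q.mean(0),full_matrices=False);nn=vt[2]*np.sign(vt[2][2]);c0=q.mean(0);q=q[abs((q-c0)@nn)<1.5]
print(nn,c0,len(q)); L=np.c_[(q-[671,-15.7,108])@ex,q[:,1]];print(L.min(0),L.max(0),'mid',(L.min(0)+L.max(0))/2, 'f',((q-[671,-15.7,108])@n).mean())
E
```

```text
t 5.58 tcp [617.3 -16.6 219. ] tilt [0.0048 0.0014] yaw -0.11 F [-0.2 -0.  -0.3] w 21.7
  shift [-206.4 -300.1   98.4] spin -0.1
[-0.47471109  0.00551436  0.88012441] [672.53768637 -16.02017598 105.43484735] 1449
[-20.07303176 -34.17655877] [17.64827797  2.31396084] mid [ -1.2123769  -15.93129896] f -2.9883393522859976
```

View pics/c3.png

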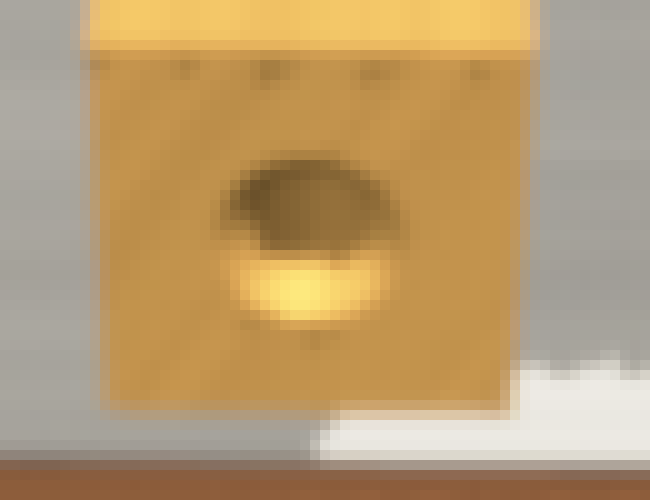

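Emit:
servo_tool(commands=[[[-15,-22,0,0],[-33,-48,5,0],[-51,-75,15,0],[-69,-101,25,0],[-87,-127,35,0],[-105,-153,50,0],[-123,-179,60,0],[-141,-205,70,0],[-159,-231,80,0],[-177,-258,90,0],[-193,-282,98,0],[-206,-300,101,0]]])

```text
time_s: 6.58
tcp_pos: [409.6, 285.8, 115.7]
eef_rot: [1.0, 0.0, 0.001, -0.0]
wrist_force: [0.8, 0.9, -0.1]
gripper_width: 21.8
```

```bash
python3 - <<'E'
from h import *
go([412,284,33])
E
```

```text
t 6.58 tcp [409.6 285.8 115.7] tilt [0.0018 0.0005] yaw 0.05 F [ 0.8  0.9 -0.1] w 21.8
  shift [ 2.3  1.8 82.7] spin 0.0
```

Emit:
servo_tool(commands=[[[1,1,20,0],[2,2,40,0],[2,2,58,0],[2,2,70,0],[2,2,78,0],[2,2,82,0],[2,2,82,0],[2,2,82,0]]])

```text
time_s: 7.25
tcp_pos: [411.8, 283.7, 33.9]
eef_rot: [1.0, 0.0, 0.001, -0.0]
wrist_force: [-0.1, 0.1, 0.4]
gripper_width: 21.9
```

Emit:
servo_tool(commands=[[[0,0,0,0],[0,0,0,0],[0,0,0,0],[0,0,0,0],[0,0,0,0],[0,0,0,0],[0,0,-10,0],[0,0,-30,0],[0,0,-60,0],[0,0,-100,0],[0,0,-130,0],[0,0,-130,0]]], gripper=0)

```text
time_s: 8.25
tcp_pos: [414.3, 285.4, 169.8]
eef_rot: [1.0, 0.0, 0.005, -0.003]
wrist_force: [1.4, 0.8, -0.0]
gripper_width: 85.4
```

```bash
python3 - <<'E'
from h import *
go([445,-263,180])
save('wrist','w4')
for c in ['wrist']:
    print([(np.round(r['position'],1),round(r['confidence'],2)) for r in pinpoint(c,'plug')[:2]])
save('top','top4')
print([(np.round(r['position'],1),round(r['confidence'],2)) for r in pinpoint('top','plug')[:2]])
E
```

```text
t 8.25 tcp [414.3 285.4 169.8] tilt [0.0101 0.0069] yaw 0.0 F [ 1.4  0.8 -0. ] w 85.4
  shift [ 30.8 548.4 -13.7] spin 0.0
[(array([410.3, 282.6,  19.4]), 0.72), (array([419.5, 290.5,   1.4]), 0.41)]
[(array([408.4, 283.6,  20.3]), 0.42)]
```

View pics/w4.png

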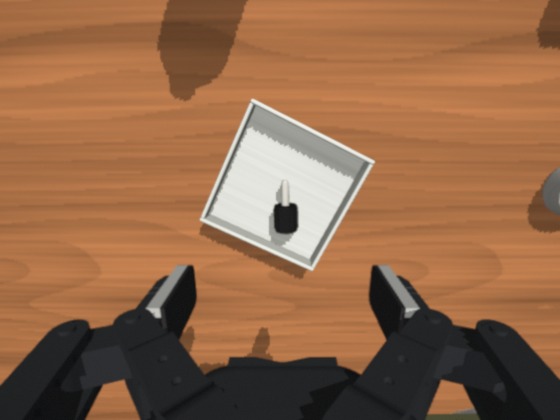

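The plug is lying in the tray (about 286,210 in the wrist view). Both cameras put its origin about 15 mm from the tray centre at a height of 20 mm. Next is the thermometer.

Emit:
servo_tool(commands=[[[3,25,-10,0],[6,60,-10,0],[9,95,-10,0],[12,130,-10,0],[15,165,-10,0],[18,200,-10,0],[20,235,-10,0],[22,270,-10,0],[24,305,-10,0],[26,340,-10,0],[28,375,-10,0],[31,410,-10,0]]])

```text
time_s: 9.45
tcp_pos: [440.7, -128.2, 172.5]
eef_rot: [1.0, 0.0, -0.001, -0.0]
wrist_force: [1.2, -0.2, 0.1]
gripper_width: 85.2
```

```bash
python3 - <<'E'
from h import *
go([430,-263,200])
E
```

```text
t 9.45 tcp [ 440.7 -128.2  172.5] tilt [-0.0028  0.0007] yaw 0.05 F [ 1.2 -0.2  0.1] w 85.2
  shift [-10.9 134.8 -27.6] spin 0.0
```

Emit:
servo_tool(commands=[[[-3,25,-8,0],[-6,55,-16,0],[-9,85,-24,0],[-11,110,-27,0],[-11,127,-27,0],[-11,135,-27,0],[-11,135,-27,0],[-11,135,-27,0]]])

```text
time_s: 10.12
tcp_pos: [429.5, -262.0, 198.5]
eef_rot: [1.0, 0.001, -0.002, -0.001]
wrist_force: [0.2, 1.0, 0.6]
gripper_width: 85.3
```

```bash
python3 - <<'E'
from h import *
go([445,-263,66])
cm=camera_model('wrist')
p,d=save('wrist','w5')
print([(np.round(r['position'],1),round(r['confidence'],2)) for r in pinpoint('wrist','thermometer')[:2]])
P=cloud('wrist',d,cm); X,Y,Z=P[...,0],P[...,1],P[...,2]
w=(abs(X-445)<60)&(abs(Y+263)<60)
for lo,hi in ((90,102),(58,66)):
    q=P[w&(Z>lo)&(Z<hi)];print(len(q),cv2.minAreaRect(q[:,:2].astype(np.float32)),q[:,2].mean())
E
```

```text
t 10.12 tcp [ 429.5 -262.   198.5] tilt [-0.0047  0.0027] yaw 0.08 F [0.2 1.  0.6] w 85.3
  shift [ 16.2   1.4 132.4] spin 0.1
[(array([ 443.9, -258.8,   59.3]), 0.88)]
825 ((446.1094665527344, -264.25286865234375), (27.21552848815918, 26.233951568603516), 0.1279986947774887) 95.33076637098392
4357 ((445.6822509765625, -263.98651123046875), (70.21305847167969, 70.60521697998047), 81.37513732910156) 60.942184042168456
```

View pics/w5.png

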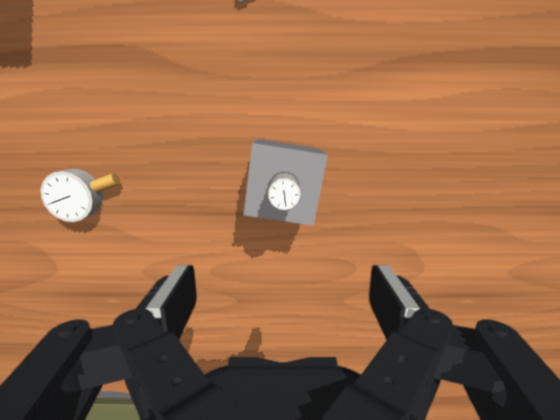

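The dial shows at about 284,191, centred on the holder at (445.5, -264). Descending.

Emit:
servo_tool(commands=[[[5,0.5,22,0],[10,1,47,0],[16,1.5,72,0],[16,1.5,92,0],[16,1.5,110,0],[16,1.5,122,0],[16,1.5,129,0],[16,1.5,131,0],[16,1.5,131,0],[16,1.5,131,0]]])

```text
time_s: 11.05
tcp_pos: [445.9, -261.9, 68.4]
eef_rot: [1.0, 0.002, -0.002, -0.001]
wrist_force: [-0.1, -1.1, -0.2]
gripper_width: 85.1
```

```bash
python3 -c "
from h import *
go([445.5,-263.8,66.5])"
```

```text
t 11.05 tcp [ 445.9 -261.9   68.4] tilt [-0.0032  0.0024] yaw 0.25 F [-0.1 -1.1 -0.2] w 85.1
  shift [-0.4  1.9  1.9] spin 0.2
```

Emit:
servo_tool(commands=[[[0,1.5,1.5,0],[0,1.5,1.5,0],[0,1.5,1.5,0],[0,1.5,1.5,0],[0,1.5,1.5,0],[0,1.5,1.5,0],[0,1.5,1.5,0],[0,1.5,1.5,0],[0,1.5,1.5,0]]], gripper=255, squeeze=25)

```text
time_s: 11.8
tcp_pos: [446.0, -263.6, 67.2]
eef_rot: [1.0, 0.002, -0.001, -0.001]
wrist_force: [-1.3, -0.7, 4.7]
gripper_width: 26.1
```

```bash
python3 -c "
from h import *
go([445.5,-263.8,110])"
```

```text
t 11.8 tcp [ 446.  -263.6   67.2] tilt [-0.0029  0.0021] yaw 0.24 F [-1.3 -0.7  4.7] w 26.1
  shift [ -0.6   0.1 -42.8] spin 0.2
```

Emit:
servo_tool(commands=[[[0,0,-5,0],[0,0,-12,0],[0,0,-20,0],[0,0,-28,0],[0,0,-36,0],[0,0,-41,0],[0,0,-43,0],[0,0,-43,0],[0,0,-43,0]]])

```text
time_s: 12.55
tcp_pos: [446.1, -263.6, 110.3]
eef_rot: [1.0, 0.002, -0.001, -0.001]
wrist_force: [0.6, -0.1, -0.4]
gripper_width: 26.4
```

```bash
python3 -c "
from h import *
go([445.5,-263.8,111]);save('scene','s6');save('wrist','w6')
p=cv2.imread('pics/s6.png')[120:240,80:220];cv2.imwrite('pics/s6c.png',cv2.resize(p,None,fx=5,fy=5,interpolation=cv2.INTER_CUBIC))"
```

```text
t 12.55 tcp [ 446.1 -263.6  110.3] tilt [-0.0028  0.002 ] yaw 0.24 F [ 0.6 -0.1 -0.4] w 26.4
  shift [-0.6  0.1 -0.7] spin 0.2
```

View pics/s6c.png

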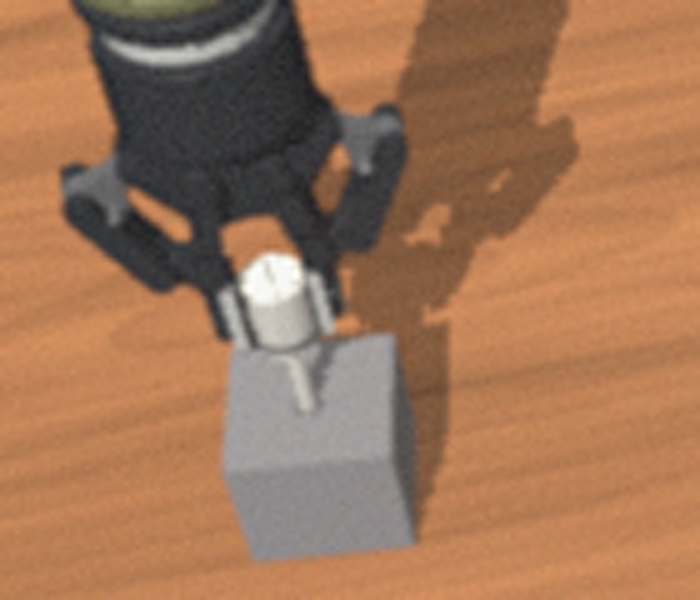

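View pics/w6.png

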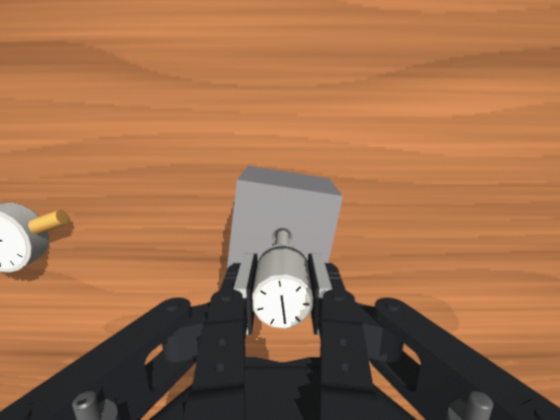

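The thermometer is held upright with about 7 mm of its tip still in the holder's hole (tip at about 283,235 in the wrist view). I'll swing it towards the robot so the stem pivots in the jaws to about 0.5 rad, watching the force.

Emit:
servo_tool(commands=[[[-3,0,0,0],[-6,0,-0.3,0],[-9,0,-0.5,0],[-12,0,-0.6,0],[-14,0,-0.6,0],[-17,0,-0.4,0],[-20,0,0,0],[-20,0,0,0]]])

```text
time_s: 13.32
tcp_pos: [425.2, -263.7, 110.0]
eef_rot: [1.0, 0.002, -0.002, -0.001]
wrist_force: [3.4, 1.1, -1.8]
gripper_width: 26.0
```

```bash
cat > look.py <<'E'
from h import *
import sys
go([0,0,0]);save('wrist',sys.argv[1])
E
python3 look.py w7
```

```text
t 13.32 tcp [ 425.2 -263.7  110. ] tilt [-0.004   0.0024] yaw 0.22 F [ 3.4  1.1 -1.8] w 26.0
  shift [-423.7 -265.   112.3] spin 0.2
```

View pics/w7.png

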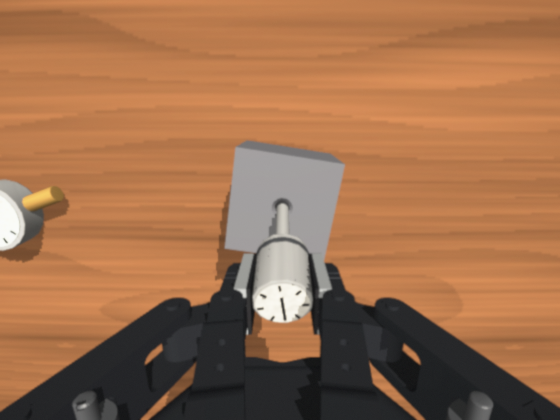

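It is pivoting cleanly: the tip is still in the hole at about 282,204 and the side force is about 3 N. I'll continue.

Emit:
servo_tool(commands=[[[-3,0,0.4,0],[-6,0,0.9,0],[-9,0,1.7,0],[-12,0,2.6,0],[-14.5,0,3.5,0],[-14.5,0,3.5,0],[-14.5,0,3.5,0]]])

```text
time_s: 13.95
tcp_pos: [410.2, -263.7, 106.5]
eef_rot: [1.0, 0.002, -0.003, -0.001]
wrist_force: [1.8, 0.7, 0.6]
gripper_width: 26.0
```

```bash
python3 look.py w8
```

```text
t 13.95 tcp [ 410.2 -263.7  106.5] tilt [-0.0052  0.0026] yaw 0.21 F [1.8 0.7 0.6] w 26.0
  shift [-408.7 -264.9  109.3] spin 0.2
```

View pics/w8.png

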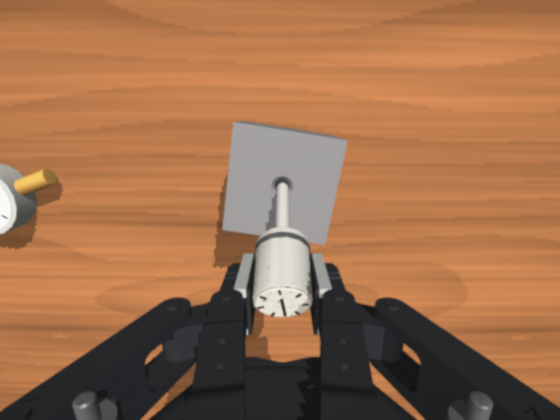

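The stem is now clearly tilted, with its tip at about 282,184. I'll lift it free along its axis and measure the tilt.

Emit:
servo_tool(commands=[[[-2,0,-4,0],[-5,0,-10,0],[-8,0,-20,0],[-8,0,-40,0],[-2,0,-65,0],[5,0,-90,0],[15,0,-110,0],[25,0,-118,0],[25,0,-118,0],[25,0,-118,0],[25,0,-118,0]]])

```text
time_s: 14.92
tcp_pos: [433.6, -263.7, 223.7]
eef_rot: [1.0, 0.001, -0.004, -0.002]
wrist_force: [-0.1, 0.6, -1.4]
gripper_width: 26.4
```

```bash
cat > meas.py <<'E'
from h import *
import sys
go([0,0,0]);s=get_state()
cm=camera_model('wrist');p,d=save('wrist',sys.argv[1])
P=cloud('wrist',d,cm);Q=(P-s['tcp_pos'])@Ro.from_quat(s['eef_rot']).as_matrix()  # tool frame
# stem: tool y approx 0, z beyond tcp
m=(abs(Q[...,1])<5)&(Q[...,2]>3)&(Q[...,2]<70)&(abs(Q[...,0])<70)
# separate stem by y halfwidth per z slice
for z in range(0,60,4):
    mm=(abs(Q[...,1])<20)&(abs(Q[...,2]-z)<2)&(abs(Q[...,0])<70)
    q=Q[mm]
    if len(q)>3: print(z,len(q),'x med/max',np.round(np.median(q[:,0]),1),round(q[:,0].max(),1),'y',np.round(q[:,1].min(),1),np.round(q[:,1].max(),1))
print([(np.round((np.array(r['position'])-s['tcp_pos'])@Ro.from_quat(s['eef_rot']).as_matrix(),1),round(r['confidence'],2)) for t in ['thermometer_tip','thermometer'] for r in pinpoint('wrist',t)[:1]])
E
python3 meas.py w9
```

```text
t 14.92 tcp [ 433.6 -263.7  223.7] tilt [-0.0087  0.0034] yaw 0.17 F [-0.1  0.6 -1.4] w 26.4
  shift [-430.9 -264.2  228.4] spin 0.2
0 85 x med/max 21.4 25.8 y -13.4 14.9
12 46 x med/max 21.5 23.6 y -2.7 4.4
16 74 x med/max 22.8 24.9 y -2.8 4.5
20 79 x med/max 24.9 27.0 y -2.9 4.6
24 68 x med/max 26.8 28.7 y -2.9 4.7
28 74 x med/max 28.7 30.8 y -3.0 4.7
32 59 x med/max 31.0 32.7 y -3.1 4.2
36 61 x med/max 32.8 34.5 y -3.1 4.3
40 50 x med/max 34.6 36.3 y -3.2 4.3
44 43 x med/max 36.3 37.7 y -2.6 4.4
48 5 x med/max 37.4 37.8 y -1.4 1.8
[(array([10.6, -1.8,  3.2]), 0.96)]
```

View pics/w9.png

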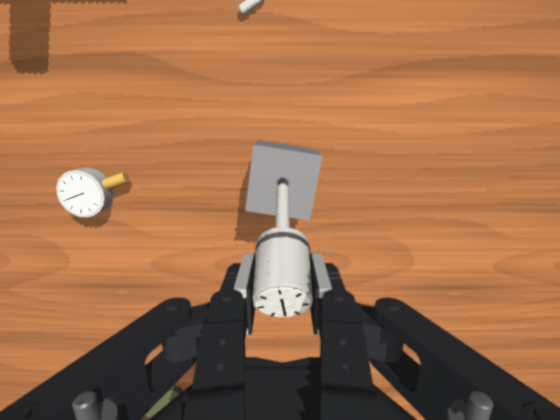

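The stem measures about 0.455 rad of tilt, close to the pocket's 0.5. The tip is about (34, 0.5, 47.5) mm in the tool frame. Moving above the pocket.

Emit:
servo_tool(commands=[[[8,-10,0,0],[24,-31,0,0],[44,-57,0,0],[66,-86,0,0],[88,-114,0,0],[110,-143,0,0],[132,-171,0,0],[154,-200,4,0],[172,-224,6,0],[184,-240,8,0],[191,-248,8,0],[191,-248,8,0]]])

```text
time_s: 16.07
tcp_pos: [624.9, -12.4, 213.9]
eef_rot: [1.0, 0.003, -0.004, -0.003]
wrist_force: [0.3, 0.8, -0.3]
gripper_width: 26.1
```

```bash
python3 meas.py w10; python3 -c "
from h import *
go([630,-15.4,169])"
```

```text
t 16.07 tcp [624.9 -12.4 213.9] tilt [-0.009   0.0051] yaw 0.39 F [ 0.3  0.8 -0.3] w 26.1
  shift [-622.9  -15.5  219.5] spin 0.4
0 96 x med/max 21.7 25.7 y -13.4 15.0
12 43 x med/max 21.6 23.0 y -2.8 3.9
16 78 x med/max 22.8 25.1 y -2.8 4.5
20 76 x med/max 24.8 27.1 y -2.9 4.6
24 67 x med/max 26.7 28.7 y -3.0 4.7
28 75 x med/max 28.6 31.0 y -3.0 4.7
32 61 x med/max 30.7 32.7 y -3.1 4.7
36 53 x med/max 32.6 34.5 y -3.2 4.2
40 58 x med/max 34.6 36.6 y -3.2 4.3
44 34 x med/max 36.2 37.4 y -2.6 4.4
48 7 x med/max 37.4 37.5 y -2.0 1.8
[(array([36.3, -2.6, 51.2]), 0.63), (array([ 59.3,   5.1, 209.6]), 0.74)]
t 16.22 tcp [623.2 -17.7 214.5] tilt [-0.0101  0.0015] yaw 0.03 F [-0.5 -0.7 -0.4] w 26.2
  shift [ 7.2 -2.3 45.5] spin 0.0
```

View pics/w10.png

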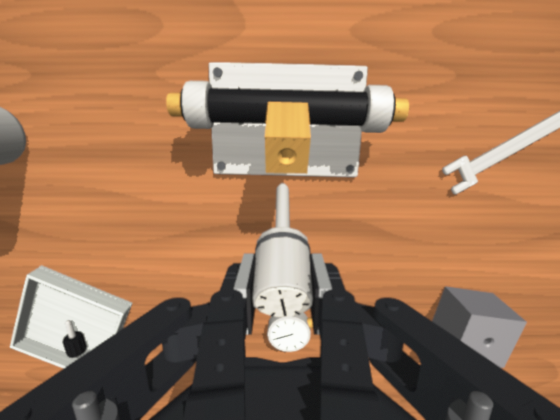

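The tip (about 283,186) and the pocket mouth (about 288,156) are both in view. I'll go to the pre-insertion point 15 mm out along the axis.

Emit:
servo_tool(commands=[[[2,-0.8,12,0],[4,-1.6,24,0],[6,-2.3,35,0],[7,-2.3,42,0],[7,-2.3,45,0],[7,-2.3,45,0],[7,-2.3,45,0],[7,-2.3,45,0]]])

```text
time_s: 16.88
tcp_pos: [630.1, -15.3, 169.9]
eef_rot: [1.0, 0.0, -0.005, -0.001]
wrist_force: [-0.5, -0.3, 0.0]
gripper_width: 26.4
```

```bash
python3 look.py w11; python3 - <<'E'
from h import *
s=get_state();cm=camera_model('wrist');R=Ro.from_quat(s['eef_rot']).as_matrix()
K=np.array(cm['camera_matrix']);T=np.array(cm['pose'])
d=np.load('pics/w11.npy');P=cloud('wrist',d,cm)
n=np.array([-np.sin(.5),0,np.cos(.5)]);ex=np.array([np.cos(.5),0,np.sin(.5)])
M=np.array([671.3,-15.9,108]);f=(P-M)@n
m=(np.linalg.norm(P-M,axis=2)<32)&(abs(f)<4);q=P[m];a=(q-M)@ex
print('face',len(q),a.min(),a.max(),q[:,1].min(),q[:,1].max(),f[m].mean())
# project model: tip and mouth
def px(w):
    c=T[:3,:3].T@(w-T[:3,3]); r=c[:2]/c[2]; r=r*(1+cm['k1']*(r@r)); return K[:2,:2]@r+K[:2,2]
print('mouth px',px(M),'tip px',px(s['tcp_pos']+R@np.array([34,.5,47.5])))
p=cv2.imread('pics/w11.png')[110:230,220:350];cv2.imwrite('pics/c11.png',cv2.resize(p,None,fx=5,fy=5,interpolation=cv2.INTER_CUBIC))
E
```

```text
t 16.88 tcp [630.1 -15.3 169.9] tilt [-0.0091  0.0016] yaw 0.04 F [-0.5 -0.3  0. ] w 26.4
  shift [-628.6  -15.4  175.6] spin 0.0
face 2094 -18.24528152421128 19.71207398973512 -34.11807715804067 2.2538967079826158 -1.5188546910741805
mouth px [282.22529989 173.38738109] tip px [281.93171831 188.87051104]
```

View pics/c11.png

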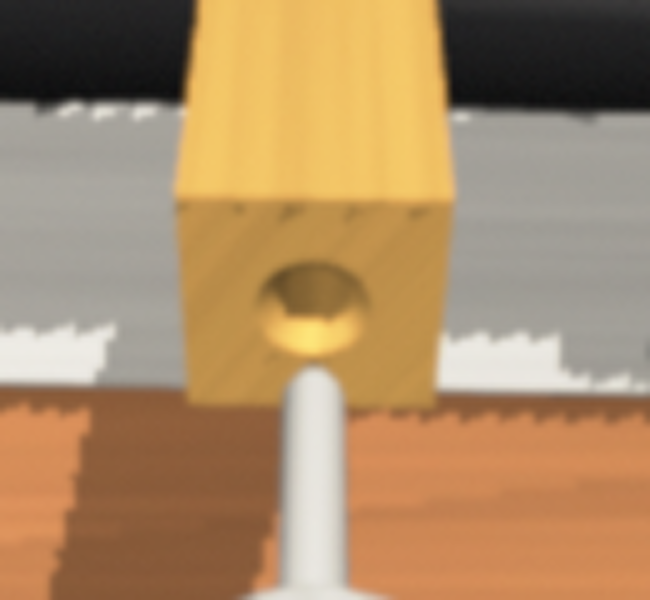

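Laterally, the mouth (about 282,172) and the tip (about 283,184) line up within about 0.5 mm. I'll start inserting along the axis, slowly.

Emit:
servo_tool(commands=[[[2,0,3.5,0],[4,0,7,0],[6,0,10.5,0],[8,0,14,0],[9.5,0,16.6,0],[11,0,19.3,0],[11,0,19.3,0],[11,0,19.3,0]]])

```text
time_s: 17.6
tcp_pos: [640.9, -15.3, 150.3]
eef_rot: [1.0, 0.0, -0.005, -0.001]
wrist_force: [-0.9, 0.4, -0.4]
gripper_width: 26.0
```

```bash
python3 look.py w12; python3 -c "
import cv2
p=cv2.imread('pics/w12.png')[110:230,220:350];cv2.imwrite('pics/c12.png',cv2.resize(p,None,fx=5,fy=5,interpolation=cv2.INTER_CUBIC))"
```

```text
t 17.6 tcp [640.9 -15.3 150.3] tilt [-0.0094  0.0016] yaw 0.03 F [-0.9  0.4 -0.4] w 26.0
  shift [-639.5  -15.4  156.4] spin 0.0
```

View pics/c12.png

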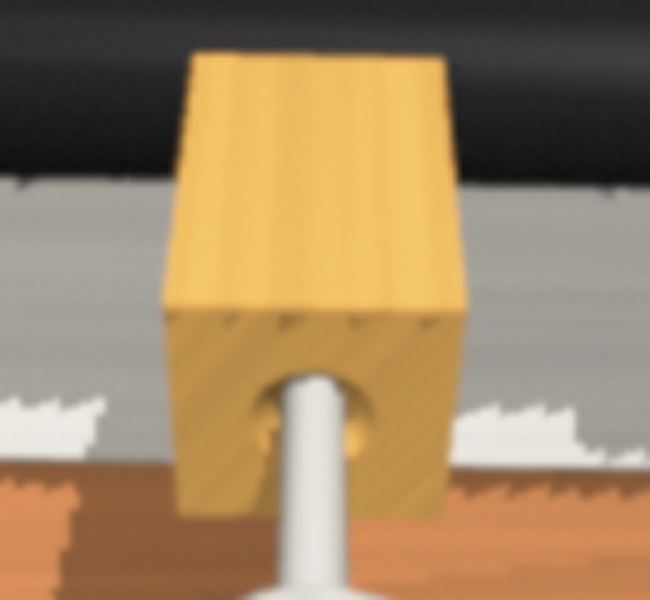

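The tip is in the mouth (about 283,187) with no contact force. I'll push on along the corrected line.

Emit:
servo_tool(commands=[[[1.5,0,3.3,0],[3,0,6.6,0],[4.6,0,10,0],[6.2,0,13.4,0],[7.8,0,16.8,0],[9.4,0,20.2,0],[9.4,0,20.2,0],[9.4,0,20.2,0]]])

```text
time_s: 18.32
tcp_pos: [650.3, -15.3, 130.0]
eef_rot: [1.0, 0.0, -0.005, -0.001]
wrist_force: [0.3, -0.1, -0.6]
gripper_width: 26.2
```

```bash
python3 look.py w13; python3 -c "
import cv2
p=cv2.imread('pics/w13.png')[110:330,180:390];cv2.imwrite('pics/c13.png',cv2.resize(p,None,fx=2.7,fy=2.7,interpolation=cv2.INTER_CUBIC))"
```

```text
t 18.32 tcp [650.3 -15.3 130. ] tilt [-0.0093  0.0016] yaw 0.03 F [ 0.3 -0.1 -0.6] w 26.2
  shift [-649.   -15.4  136. ] spin 0.0
```

View pics/c13.png

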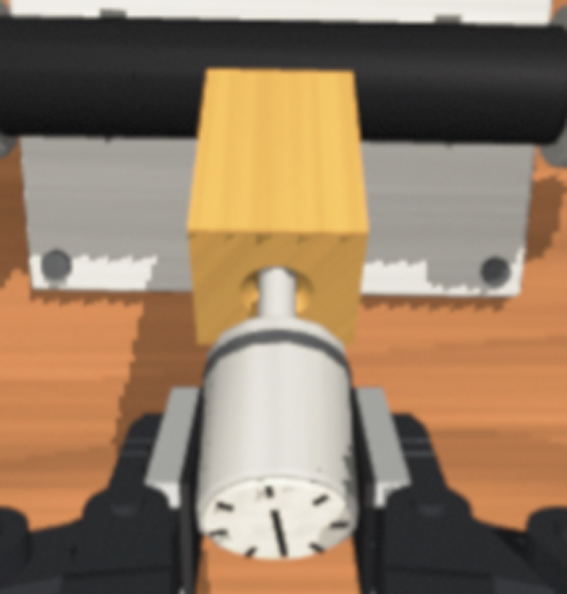

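The stem is well into the pocket and still contact-free. Going on to nearly home.

Emit:
servo_tool(commands=[[[1.5,0,2.9,0],[3,0,5.8,0],[4.5,0,8.7,0],[6,0,11.6,0],[7.5,0,14.5,0],[8.6,0,16.8,0],[8.6,0,16.8,0],[8.6,0,16.8,0]]])

```text
time_s: 19.03
tcp_pos: [659.0, -15.3, 113.2]
eef_rot: [1.0, 0.0, -0.004, -0.001]
wrist_force: [1.0, -0.4, -0.3]
gripper_width: 26.1
```

```bash
python3 look.py w14; python3 -c "
import cv2
p=cv2.imread('pics/w14.png')[110:330,180:390];cv2.imwrite('pics/c14.png',cv2.resize(p,None,fx=2.7,fy=2.7,interpolation=cv2.INTER_CUBIC))"
```

```text
t 19.03 tcp [659.  -15.3 113.2] tilt [-0.0087  0.0015] yaw 0.02 F [ 1.  -0.4 -0.3] w 26.1
  shift [-658.   -15.4  118.9] spin 0.0
```

View pics/c14.png

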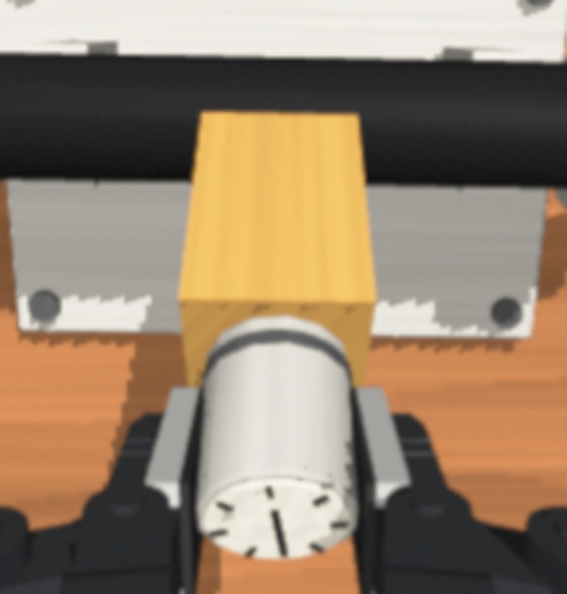

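The head is a few mm off the face. A final small push, reading the force.

Emit:
servo_tool(commands=[[[0.6,0,1,0],[1.2,0,2,0],[1.7,0,3,0],[1.9,0,3.6,0],[1.9,0,3.6,0],[1.9,0,3.6,0]]])

```text
time_s: 19.58
tcp_pos: [659.4, -15.2, 111.7]
eef_rot: [1.0, 0.0, -0.006, -0.001]
wrist_force: [-6.6, -0.5, 14.4]
gripper_width: 26.4
```

```bash
python3 look.py w15; python3 -c "
import cv2
p=cv2.imread('pics/w15.png')[110:330,180:390];cv2.imwrite('pics/c15.png',cv2.resize(p,None,fx=2.7,fy=2.7,interpolation=cv2.INTER_CUBIC))"
```

```text
t 19.58 tcp [659.4 -15.2 111.7] tilt [-0.0111  0.0012] yaw 0.02 F [-6.6 -0.5 14.4] w 26.4
  shift [-658.1  -15.3  119.1] spin 0.0
```

View pics/c15.png

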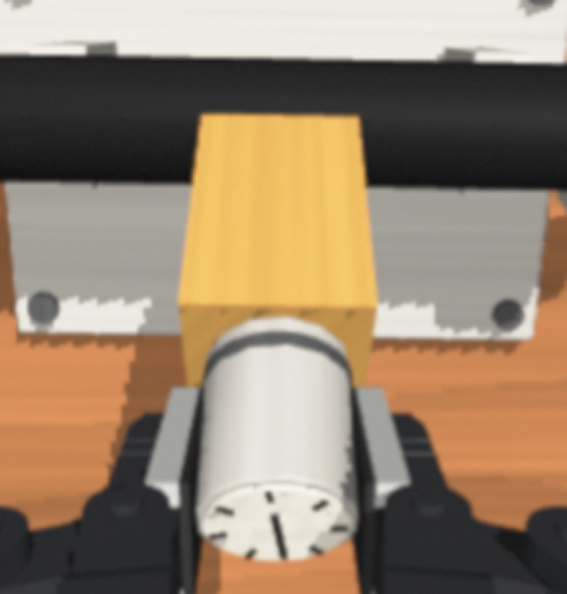

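The reaction is 16 N exactly along the pocket's axis, so the shoulder is on the brass. I'll release, back off and check.

Emit:
servo_tool(commands=[[[0,0,0,0],[0,0,0,0],[0,0,0,0],[0,0,0,0],[0,0,0,0],[0,0,0,0],[0,0,0,0],[0,0,-8,0],[0,0,-25,0],[-5,0,-50,0],[-10,0,-80,0],[-12,0,-100,0]]], gripper=0)

```text
time_s: 20.63
tcp_pos: [648.9, -15.3, 214.9]
eef_rot: [1.0, 0.0, -0.004, -0.001]
wrist_force: [1.2, -0.2, 0.9]
gripper_width: 85.4
```

Emit:
servo_tool(commands=[[[0,0,-15,0],[0,0,-15,0],[0,0,-15,0],[0,0,-15,0]]])

```text
time_s: 20.97
tcp_pos: [648.4, -15.4, 229.3]
eef_rot: [1.0, 0.0, -0.005, -0.001]
wrist_force: [-0.2, 0.1, 0.1]
gripper_width: 85.3
```

```bash
python3 - <<'E'
from h import *
go([0,0,0]);cm=camera_model('wrist');p,d=save('wrist','w16')
M=np.array([671.3,-15.9,108]);n=np.array([-np.sin(.5),0,np.cos(.5)]);ex=np.array([np.cos(.5),0,np.sin(.5)])
P=cloud('wrist',d,cm);f=(P-M)@n;a=(P-M)@ex;Y=P[...,1]
w=(abs(a)<25)&(abs(Y+16)<25)
def st(m,s):
    q=P[m];u,S,vt=np.linalg.svd(q-q.mean(0),full_matrices=False);nn=vt[2]*np.sign(vt[2][2])
    print(s,len(q),'f',np.median(f[m]),'a',a[m].min(),a[m].max(),'y',Y[m].min(),Y[m].max(),'n',nn.round(3));return nn
n1=st(w&(abs(f+1.5)<2.5),'face');n2=st(w&(f>29)&(f<40),'dial')
for c in ['wrist']:
  for t in ['thermometer','port','plug']:
    print(t,[(np.round(r['position'],1),round(r['confidence'],2)) for r in pinpoint(c,t)[:1]])
save('scene','s16');p=cv2.imread('pics/s16.png')[190:320,210:370];cv2.imwrite('pics/s16c.png',cv2.resize(p,None,fx=4,fy=4,interpolation=cv2.INTER_CUBIC))
E
```

```text
t 20.97 tcp [648.4 -15.4 229.3] tilt [-0.01    0.0013] yaw 0.02 F [-0.2  0.1  0.1] w 85.3
  shift [-646.1  -15.3  235.8] spin 0.0
face 636 f -1.419417110275772 a -18.002710689580987 19.65673276883494 y -34.077288440057444 2.118972068541769 n [-0.472  0.006  0.882]
dial 700 f 33.04431984433174 a -14.47505726458251 13.96053663503619 y -28.87451238466628 -2.542226745601994 n [-0.428  0.002  0.904]
thermometer [(array([668.5, -11. , 105.5]), 0.72)]
port [(array([668. , -10.9, 106.7]), 0.6)]
plug []
```

View pics/w16.png

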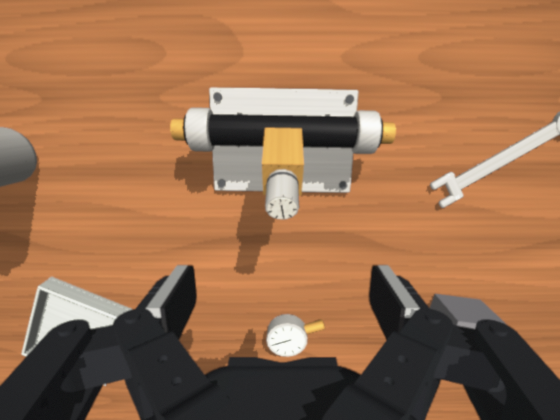

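View pics/s16c.png

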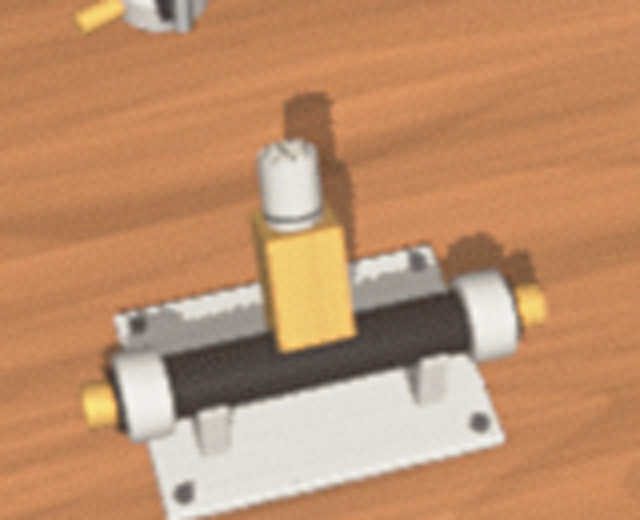

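```bash
python3 - <<'E'
from h import *
save('top','top17')
for t in ['plug','cartridge','spanner','gauge']:
    print(t,[(np.round(r['position'],1),round(r['confidence'],2)) for r in pinpoint('top',t)[:2]])
s=get_state();print(s['time_s'],s['wrist_force'],s['tcp_pos'])
E
```

```text
plug [(array([408.4, 287.6,  18.2]), 0.55)]
cartridge [(array([680.7, 322.9,   5.1]), 0.9)]
spanner [(array([ 676.9, -290.2,    2.9]), 0.77), (array([407.8, 288.2,  20.9]), 0.45)]
gauge []
21.4667 [-1.02078297  0.28463017 -0.24374716] [648.95908989 -15.33700933 229.66580435]
```

View pics/top17.png

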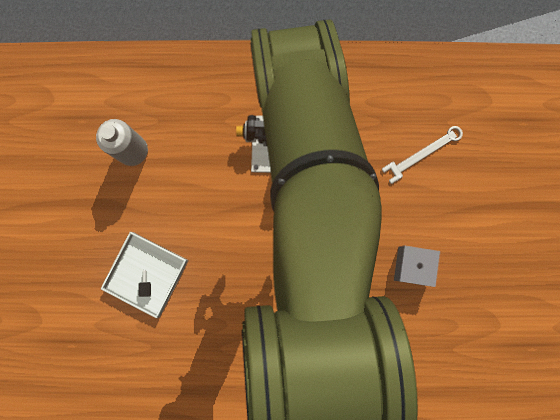

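The top view shows the plug in the tray (about 144,287), the holder empty (about 419,266), and the cartridge and spanner where they started. The arm hides the gauge here, but it lies undisturbed in the wrist view. The gripper is clear of everything, so I'm handing in.

```bash
python3 -c "
from cell import *
print(job_done())"
```

```text
the job is handed in; nothing more can be done
None
```

The plug is in the tray and the thermometer is home in the pocket. I handed the job in at about 21.5 s of the 59 s; no verdict is reported.

**What I did:** I pulled the plug along the pocket's axis and let it go in the tray. The tool can't tilt, so I lifted the thermometer until only its tip was in the holder. Then I swung it in the jaws to about 0.455 rad, pushed it into the pocket and released it. At the end of the push the reaction was 16 N, straight along the pocket's axis.

**Last checks:**
- **Thermometer:** the dial stands 34.5 mm above the brass face, so the gap under the 34 mm head is about 0.5 mm. Its measured tilt differs from the face's by about 0.05 rad, against the 0.1 limit. That means it is not perfectly square and probably rests on one edge of the head.
- **Plug:** it lies in the tray about 16 mm from the centre, at a height of about 18 mm.
- **Cartridge and spanner:** both are within a few mm of where they started, which is within the camera's accuracy.
- **Gripper:** open, about 120 mm above the pocket and touching nothing.

**Failed or disagreeing checks:**
- **Gauge:** the final top-camera check missed it because the arm hid it. I saw it undisturbed only in the wrist picture.
- **Network positions:** in the last picture the networks put both the pocket and the thermometer about 5 mm to the side of my depth measurement. They agreed with each other, so I put it down to network error.

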